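# Close up a clutch drum

## Robot

A 6-joint arm with a two-finger parallel gripper is mounted at the origin on the work surface. World frame = base frame: x ahead of the robot, y to its left, z up, the work surface at z = 0. Lengths are in m, angles in degrees, forces in N, time in s.
With the tool pointing down it reaches from about 0.35 to 0.95 m from the base axis. Payload 17.4 kg.
Tool frame: the origin (TCP) lies midway between the tips of the shut fingers; the grasp point (between the pads) lies 19 mm behind it; z points along the fingers, y is the line along which they close (so a half turn about z gives the same grasp; the last joint's range is limited). The gripper opens to 93 mm and grips with 3 to 60 N. Pads are 15 mm wide; open, the fingers measure 128 mm over their backs; the gripper's body (75 mm by 188 mm) begins 65 mm behind the grasp point.
Start: joints at [61.375, 6.646, 82.598, -0, 90.757, -2.166], TCP at [0.301, 0.604, 0.18] pointing down, gripper open.
Joint ranges: [-162.19, 162.19], [-47.58, 125.68], [4.15, 143.07], [-65.23, 245.23], [0.69, 171.88], [-170.13, 170.13]. Speed limits (degrees/s): [108.29, 108.29, 127.2, 180, 180, 180].

## Interface

Orientations are given as a 3x3 rotation matrix whose columns are the frame's x, y, z axes.
In Python, from plant import env gives the robot as it stands. The module is installed in compiled form; this text tells all that it offers.
- The arm moves only by the tool send_rows, never from a script. Its argument "rows" is a list that holds one entry, the list of rows, each a list of 5 numbers: the shift along the tool's x, y, z in units of 50 mm (1.0 is 50 mm), then the turn about the tool's z in rad, then the finger opening in mm, from 0 to 93. In form: [[[dx, dy, dz, roll, gripper], ...]]. A call has 1 to 5 rows; each row shifts and turns the commanded pose from where the row before left it, along the tool's axes as they then stand; what a row does not reach is not made up. A row lasts 1/8 s, in which the tool goes at most 62.5 mm and 10.7 degrees, less where a joint would pass 70% of its speed; a pose out of reach is approached as far as the arm can. A call is refused whole if a number of a shift passes 1 or a number of a turn 0.188, either way. A call with a gripper value outside its range is refused whole. The fingers move at their own pace and stop on an object; "squeeze" is the grip in N (left out, the last holds). Time passes only in rows, so rows that do not move let the fingers close. It gives the time, the measured TCP pose, the force, the opening and the grip force at its end, in the units of the state.
- env.get_obs(): the state, without advancing time (a new reading comes with each control period).
- env.read_camera(name): name is "scene" or "top"; returns a dict with "color" (400x640x3 uint8, red, green, blue), "fx", "fy", "cx", "cy" (pixels), "xyz" and "orientation" of the camera in the world. Camera axes: x right, y up, looking along -z (the intrinsics and any distortion apply to the point x, -y, -z); pixel columns grow to the right and rows downward; lengths in m; the calibration is good to about 2 mm. A picture is of the moment at which its call begins. There is no depth.
- env.finish_job(): hands the job in; it is judged then, once.
Trained networks look in the newest picture that a camera, given by its name, has taken for a name from the list of things; names that differ only in an ending like _2 or _b are one class to them, and where a whole thing is asked for, a point or a joint stands for the part that bears it (a point fixed in the world has none). Each returns a list of dicts, best first, with "conf" (0 to 1); they miss things now and then, are a little off and sometimes report something else, mostly with a low value. They report only what shows in the picture. A call takes as long as a camera call. They do not tell look-alikes from the thing itself.
- env.find_in(label, camera): "at" ([x, y, z] in m, in world coordinates, good to about 4 mm: the middle of the surface that is visible of it).
- env.place_of(label, camera): "at" ([x, y, z] in m, in world coordinates, good to about 4 mm: a listed point, or the origin of a listed thing).
The state is a dict: "t": time; "qpos": joint angles; "joint_vel": joint speeds; "tau": joint torques, N m; "ee_pos": TCP position; "orientation": TCP orientation; "force": force on the tool from outside, world axes, zero at the start; "torque": the same for the moment, N m; "width": finger opening in m; "finger_force": force on a finger pad.
Only numpy, scipy, OpenCV 4.12 (cv2) and the standard library are available. Lean on these libraries where they do the work, as an engineer would, in place of code of your own. Each camera call takes 0.05 s, during which the arm holds its last target. There are 200 camera calls.

## Task

Finish the clutch standing in the three-jaw nest: lay the friction disc flat and centred on the bright round face inside the drum and let go of it, then set the end cover on the drum's rim so that it is fully home and level all round. Lower both parts gently, do not drop them, and leave the ring stack, the screw bin and the grease bottle where they are.

Things in the scene. Friction and masses are not known exactly. Their poses are not given: they have to be found in the camera images.
- clutch_drum: Dark iron drum, an open cup fixed in a round blue nest (188 mm wide, 10 mm thick) with 3 steel jaws (to 96 mm from the axis, top z = 36 mm). Origin: centre of the nest underside, on the bench; z up, the drum axis. Drum 160 mm outside, 148 mm inside diameter, wall 6 mm; inner floor at z = 22 mm with a concentric bright face 120 mm wide, where the disc lies; rim at z = 78 mm.
- friction_disc: Brown friction disc 120 mm across, 10 mm thick, with four yellow springs and, in its middle, a steel hub to grip: a cylinder 40 mm across from z = 10 to 40 mm. Starts flat on the bench, hub up. Origin: centre of its underside; z up along the hub. About 0.4 kg.
- end_cover: Aluminium cover: flange 164 mm across, z = 8 to 16 mm; on top a boss to grip, 40 mm across, z = 16 to 48 mm; below, a locating step 142 mm across, 8 mm deep (lowest 4 mm taper to 134 mm), that goes inside the rim so the flange rests on it. Starts on the bench, boss up. Origin: centre of the step underside; z up along the boss. Seated, it is 70 mm above the drum origin. About 0.55 kg.
- ring_stack: Bystander: stack of five steel clutch rings, 104 mm across, 55 mm high. Origin: centre of its underside.
- screw_bin: Bystander: yellow open bin of screws, 100 x 130 mm, 50 mm high. Origin: centre of its underside.
- grease_bottle: Bystander: red bottle with a black cap, 60 mm across, 140 mm high. Origin: centre of its underside.
Not all that is in view belongs to the job. What is shaped like the friction_disc but purple or turquoise is not meant.

How it is judged (in metres and radians):
On the way:
1. The friction disc lies flat on the drum's floor, centred within 6 mm, and the fingers have let go of it (horizontal distance between friction_disc and clutch_drum below 0.006 m and z of friction_disc in the frame of clutch_drum between 0.019 and 0.025 m and angle between friction_disc's own z axis and vertical below 0.03 rad and contact force between the fingers and friction_disc below 0.1 N and linear speed of friction_disc below 0.02 m/s), for 0.2 s.
At the end, for the whole second after the job is handed in: Disc flat on the drum floor (height within 3 mm, tilt under 0.03 rad), within 6 mm of the drum axis; cover flange down on the rim, origin 70 mm above the drum origin within 2.5 mm, within 5 mm of the axis, tilt under 0.025 rad; both at rest (horizontal distance between friction_disc and clutch_drum below 0.006 m and z of friction_disc in the frame of clutch_drum between 0.019 and 0.025 m and angle between friction_disc's own z axis and vertical below 0.03 rad and horizontal distance between end_cover and clutch_drum below 0.005 m and z of end_cover in the frame of clutch_drum between 0.0675 and 0.0725 m and angle between end_cover's own z axis and vertical below 0.025 rad and linear speed of each of friction_disc, end_cover below 0.01 m/s and angular speed of each of friction_disc, end_cover below 0.1 rad/s); the robot touches nothing.
It fails at once if The friction disc is dropped: it falls free of the fingers faster than 0.6 m/s (a fall of about 2 cm) (linear speed of friction_disc above 0.6 m/s and contact force between the fingers and friction_disc below 0.2 N).
It fails at once if The end cover is dropped: it falls free of the fingers faster than 0.6 m/s (a fall of about 2 cm) (linear speed of end_cover above 0.6 m/s and contact force between the fingers and end_cover below 0.2 N).
It fails at once if The ring stack, the screw bin or the grease bottle is moved by more than 30 mm, or the bottle is tipped over (distance of any of ring_stack, screw_bin, grease_bottle from where it was at the start of the episode above 0.03 m or angle between grease_bottle's own z axis and vertical above 0.5 rad).
It also fails if it takes over 54 s, if anything falls off the work surface, if the arm or the gripper's body presses on something with over 40 N, if the wrist force passes 120 N, or if a joint passes its speed limit or range.

## Working session

There is one attempt and no reset: what is moved stays moved. The work goes in short steps, Python scripts to look and compute and a tool call to move; the robot and the scene stay as the last step left them, time stands still between calls to the robot, and variables do not carry over. Pictures are saved under pics/ and viewed, at most 10 in all, crops included, and the job is handed in when it is done.

Besides the shell and the picture viewer there is one more tool, called after "Call:" as name(argument=value, ...), one argument or row to a line, values as JSON. send_rows: Moves the arm, as the interface text tells. Its arguments: {"type":"object","properties":{"rows":{"type":"array"},"squeeze":{"type":"number"}},"required":["rows"]}

```bash
mkdir -p pics; cat > h.py <<'E'
import numpy as np, cv2
from plant import env
def shot(cam,name):
    r=env.read_camera(cam); cv2.imwrite('pics/'+name,cv2.cvtColor(r['color'],cv2.COLOR_RGB2BGR)); return r
def topix(r,p):
    c=np.array(r['orientation']).T@(np.array(p)-np.array(r['xyz'])); return np.array([r['cx']+r['fx']*c[0]/-c[2], r['cy']-r['fy']*c[1]/-c[2]])
def ray(r,u,v,z):
    d=np.array(r['orientation'])@np.array([(u-r['cx'])/r['fx'],-(v-r['cy'])/r['fy'],-1]); o=np.array(r['xyz']); return o+d*(z-o[2])/d[2]
E
python3 - <<'E'
from h import *
np.set_printoptions(precision=4,suppress=True)
for c in ['top','scene']:
    r=shot(c,c+'0.png'); print(c,r['fx'],r['cx'],r['cy'],r['xyz'],[k for k in r])
    for l in ['clutch_drum','friction_disc','end_cover','ring_stack','screw_bin','grease_bottle']:
        for d in env.place_of(l,c)[:4]: print(l,np.round(d['at'],4),round(d['conf'],2),topix(r,d['at']))
s=env.get_obs();print(s['t'],s['ee_pos'],s['orientation'],s['width'],s['force'])
E
```

```text
top 514.2310452738782 313.6710557408336 194.3395279661778 [0.2492 0.0483 1.457 ] ['color', 'fx', 'fy', 'cx', 'cy', 'xyz', 'orientation']
clutch_drum [ 0.4843 -0.2918  0.0002] 0.59 [436.1779 205.4266]
friction_disc [0.5994 0.4227 0.0005] 0.85 [188.8837 166.7248]
friction_disc [ 0.4533  0.2812 -0.0046] 0.73 [236.3013 216.615 ]
friction_disc [ 0.222   0.3594 -0.0031] 0.58 [205.9442 298.8385]
end_cover [ 0.5002 -0.0167  0.002 ] 0.76 [340.0667 199.9799]
ring_stack [ 0.7387 -0.032  -0.0015] 0.95 [344.4287 120.7797]
ring_stack [ 0.4526  0.2821 -0.0044] 0.17 [235.9706 216.8475]
screw_bin [ 0.7658  0.2666 -0.0028] 0.93 [243.9517 112.4505]
grease_bottle [ 0.743  -0.2447 -0.0026] 0.74 [416.2556 119.3303]
scene 387.75675445753853 318.67839683205284 194.06038834529684 [1.1844 0.5947 0.7865] ['color', 'fx', 'fy', 'cx', 'cy', 'xyz', 'orientation']
clutch_drum [ 0.49   -0.2897 -0.002 ] 0.69 [236.3875 162.1369]
clutch_drum [ 0.507  -0.0166  0.0045] 0.38 [293.1167 195.6051]
friction_disc [0.2267 0.3562 0.0019] 0.91 [443.8234 199.7504]
friction_disc [ 0.4508  0.2805 -0.0024] 0.68 [385.5011 230.2978]
friction_disc [ 0.6031  0.4273 -0.0019] 0.63 [406.0706 292.6153]
end_cover [ 0.507  -0.0201  0.0018] 0.62 [292.2833 195.8033]
ring_stack [ 0.7449 -0.0346  0.0021] 0.9 [231.4662 237.4572]
screw_bin [ 0.766   0.264  -0.0038] 0.86 [311.5578 302.1903]
grease_bottle [ 0.7432 -0.2457 -0.0033] 0.82 [183.9852 206.1218]
0.7 [0.3008 0.6043 0.1796] [[-0.8953  0.4455 -0.    ]
 [ 0.4455  0.8953  0.    ]
 [ 0.      0.     -1.    ]] 0.09286674509851345 [-0.0324 -0.8057 -0.0061]
```

View pics/top0.png

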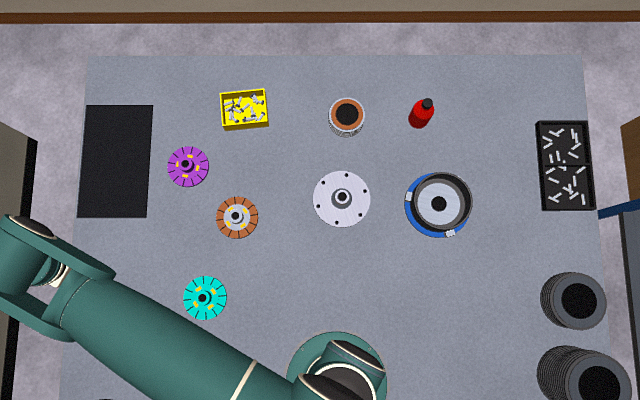

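View pics/scene0.png

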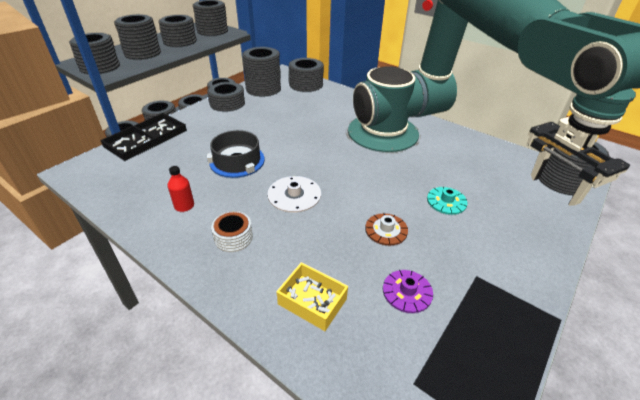

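The top view shows the brown disc at (236,217), the cover at (342,198) and the drum at (438,204); purple and turquoise are the look-alikes. Next I'll refine these positions by fitting circles on the known planes.

```bash
cat >> h.py <<'E'
from scipy.optimize import least_squares
def fitc(r,mask,z,R,guess,tol=0.012):
    # outer contour points on plane z, robust circle of known radius
    cs,_=cv2.findContours(mask.astype('uint8'),cv2.RETR_LIST,cv2.CHAIN_APPROX_NONE)
    p=np.vstack(cs)[:,0,:]; w=np.array([ray(r,u,v,z)[:2] for u,v in p]); g=np.array(guess[:2])
    f=lambda c,w:np.hypot(*(w-c[:2]).T)-R-c[2]
    x=np.r_[g,0]
    for t in (tol,tol*.6,tol*.4):
        k=w[abs(f(x,w))<t]; x=least_squares(f,x,args=(k,),loss='soft_l1',f_scale=.001).x
    return x, len(k), np.std(f(x,k))
def masks(r,c):
    h=cv2.cvtColor(r['color'],cv2.COLOR_RGB2HSV); H,S,V=[h[...,i].astype(int) for i in range(3)]
    return dict(brown=(H<18)&(S>90)&(V>60),white=(S<30)&(V>170),blue=(H>100)&(H<125)&(S>140),dark=(V<95)&(S<90))
def roi(r,m,p,rad):
    u,v=topix(r,p); yy,xx=np.mgrid[:400,:640]; return m&(np.hypot(xx-u,yy-v)<rad)
E
python3 - <<'E'
from h import *
np.set_printoptions(precision=4,suppress=True)
for c in ['top','scene']:
    r=env.read_camera(c); m=masks(r,c)
    for n,k,g,z,R in [('disc','brown',(.452,.281,0.01),.01,.06),('cover','white',(.503,-.018,.016),.016,.082),('face','white',(.487,-.291,.022),.022,.06),('rim','dark',(.487,-.291,.078),.078,.08),('rimin','dark',(.487,-.291,.078),.078,.074),('nest','blue',(.487,-.291,.01),.01,.094)]:
        try: print(c,n,*fitc(r,roi(r,m[k],g,60),z,R,g))
        except Exception as e: print(c,n,e)
E
```

```text
top disc [ 0.4503  0.278  -0.0019] 129 0.0012744166186152825
top cover [ 0.5029 -0.0193 -0.0015] 183 0.0014791660856595605
top face [ 0.4869 -0.2931 -0.0065] 289 0.0026566945717348685
top rim [ 0.4857 -0.2909 -0.0037] 417 0.0025565342065240475
top rimin [ 0.4865 -0.2915  0.0016] 420 0.002505592745984865
top nest [ 0.4859 -0.292  -0.0026] 119 0.0012804652440656645
scene disc [ 0.4545  0.283  -0.001 ] 110 0.0013401882409776675
scene cover [ 0.5091 -0.0115 -0.0027] 57 0.002951112660141759
scene face [ 0.49   -0.2867  0.0036] 40 0.0022171273599084574
scene rim [ 0.4902 -0.2856 -0.0035] 88 0.001631497878475173
scene rimin [ 0.4902 -0.2856  0.0025] 88 0.0016314978783676418
scene nest [ 0.4915 -0.2844 -0.0039] 67 0.0012959309493581215
```

Call:
send_rows(
  rows=[
    [[0, 0, 0, -0.154, 93], [0, 0, 0, -0.154, 93], [0, 0, 0, -0.154, 93], [-0.4, -0.9, 0, 0, 93], [-0.4, -0.9, 0, 0, 93]],
  ],
)

```text
t: 1.42
ee_pos: [0.3409, 0.5133, 0.1793]
orientation: [[-1.0, -0.001, -0.0], [-0.001, 1.0, -0.0], [0.0, -0.0, -1.0]]
force: [0.5, 0.2, 0.4]
width: 0.0931
finger_force: 0.0
```

Call:
send_rows(
  rows=[
    [[-0.4, -0.9, 0, 0, 93], [-0.4, -0.9, 0, 0, 93], [-0.4, -0.9, 0, 0, 93], [-0.4, -0.9, 0, 0, 93], [-0.4, -0.9, 0, 0, 93]],
  ],
)

```text
t: 2.05
ee_pos: [0.4412, 0.2878, 0.1798]
orientation: [[-1.0, -0.0, 0.0], [-0.0, 1.0, 0.0], [-0.0, 0.0, -1.0]]
force: [0.3, -0.0, -0.8]
width: 0.0929
finger_force: 0.0
```

Call:
send_rows(
  rows=[
    [[-0.2, -0.2, 0, 0, 93], [0, 0, 0, 0, 93]],
  ],
)

```text
t: 2.3
ee_pos: [0.4512, 0.2792, 0.1796]
orientation: [[-1.0, 0.001, 0.0], [0.001, 1.0, 0.0], [-0.0, 0.0, -1.0]]
force: [-0.3, -0.2, -0.8]
width: 0.0929
finger_force: 0.0
```

Call:
send_rows(
  rows=[
    [[0, 0, 1, 0, 93], [0, 0, 1, 0, 93], [0, 0, 0.8, 0, 93], [0, 0, 0.4, 0, 93], [0, 0, 0.1, 0, 60]],
  ],
  squeeze=15,
)

```text
t: 2.92
ee_pos: [0.4504, 0.2799, 0.0141]
orientation: [[-1.0, -0.001, -0.001], [-0.001, 1.0, -0.0], [0.001, -0.0, -1.0]]
force: [0.3, 0.5, 0.5]
width: 0.087
finger_force: 0.0
```

Call:
send_rows(
  rows=[
    [[0, 0, 0, 0, 30], [0, 0, 0, 0, 30], [0, 0, 0, 0, 30], [0, 0, 0, 0, 30]],
  ],
)

```text
t: 3.42
ee_pos: [0.451, 0.2794, 0.015]
orientation: [[-1.0, -0.0, 0.001], [-0.0, 1.0, 0.0], [-0.001, 0.0, -1.0]]
force: [0.6, -0.6, 0.5]
width: 0.0481
finger_force: 0.0
```

```bash
python3 -c "
from h import *
print(env.get_obs()['qpos'])"
```

```text
[ 2.90200065e+01 -6.08735820e+00  1.10995973e+02 -6.48335377e-04
  7.50535524e+01 -6.09841345e+01]
```

Call:
send_rows(
  rows=[
    [[0, 0, 0, 0, 30], [0, 0, 0, 0, 30], [0, 0, 0, 0, 30], [0, 0, 0, 0, 60], [0, 0, 0, 0, 60]],
  ],
)

```text
t: 4.05
ee_pos: [0.4508, 0.2793, 0.0146]
orientation: [[-1.0, -0.0, -0.0], [-0.0, 1.0, -0.0], [0.0, -0.0, -1.0]]
force: [0.2, -0.2, 0.7]
width: 0.0453
finger_force: 0.0
```

Call:
send_rows(
  rows=[
    [[0, 0, 0, 0.1745, 60], [0, 0, 0, 0.1745, 60], [0, 0, 0, 0.1745, 60], [0, 0, 0, 0.1745, 60], [0, 0, 0, 0.1745, 60]],
  ],
)

```text
t: 4.68
ee_pos: [0.4508, 0.2793, 0.0145]
orientation: [[-0.639, 0.769, 0.0], [0.769, 0.639, -0.0], [-0.0, -0.0, -1.0]]
force: [-0.3, 0.1, 0.7]
width: 0.0603
finger_force: 0.0
```

Call:
send_rows(
  rows=[
    [[0, 0, 0, 0.1745, 60], [0, 0, 0, 0.1745, 60], [0, 0, 0, 0.1745, 60], [0, 0, 0, 0.175, 60], [0, 0, 0, 0, 30]],
  ],
)

```text
t: 5.3
ee_pos: [0.4508, 0.2793, 0.0146]
orientation: [[-0.001, 1.0, 0.0], [1.0, 0.001, -0.0], [-0.0, 0.0, -1.0]]
force: [0.6, -0.1, 0.9]
width: 0.0539
finger_force: 0.0
```

Call:
send_rows(
  rows=[
    [[0, 0, 0, 0, 30], [0, 0, 0, 0, 30], [0, 0, 0, 0, 30], [0, 0, 0, 0, 30], [0, 0, 0, 0, 30]],
  ],
)

```text
t: 5.92
ee_pos: [0.4508, 0.2793, 0.0146]
orientation: [[-0.0, 1.0, 0.0], [1.0, 0.0, 0.0], [0.0, 0.0, -1.0]]
force: [-0.2, 0.0, 0.2]
width: 0.0302
finger_force: 0.0
```

```bash
python3 -c "
from h import *
for c in ['top','scene']:
    r=shot(c,c+'1.png'); m=masks(r,c); u,v=topix(r,(.451,.279,.02)); print(u,v)
    im=cv2.imread('pics/'+c+'1.png'); u,v=int(u),int(v); cv2.imwrite('pics/c1'+c+'.png',cv2.resize(im[v-50:v+50,u-70:u+70],None,fx=4,fy=4))
a,b=[cv2.imread('pics/c1%s.png'%c) for c in ('top','scene')]; cv2.imwrite('pics/c1.png',cv2.resize(np.hstack([a,b]),None,fx=.71,fy=.71))
"
```

```text
235.70384409500005 216.21698422627594
386.0226969842116 224.49770070360404
```

View pics/c1.png

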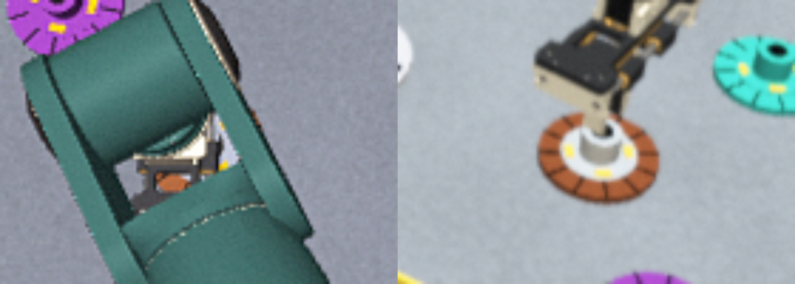

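```bash
python3 -c "
from h import *
im=cv2.imread('pics/scene1.png'); cv2.imwrite('pics/c2.png',cv2.resize(im[150:250,330:450],None,fx=6,fy=6,interpolation=cv2.INTER_CUBIC))
for c in ('scene',):
    r=env.read_camera(c)
    for z in (0.0146,.0336,.0986): print(topix(r,(.4508,.2793,z)), (topix(r,(.4508,.2793,z))-[330,150])*6)
    for d in env.place_of('friction_disc',c): print(np.round(d['at'],4),d['conf'])
    m=masks(r,c); g=(.452,.281,.01); print(fitc(r,roi(r,m['brown'],g,60),.01,.06,g))
s=env.get_obs(); print(s)
"
```

```text
[385.90417522 225.86986437] [335.42505129 455.2191862 ]
[386.78305671 221.03138583] [340.69834028 426.188315  ]
[389.94770489 203.60914822] [359.68622936 321.65488932]
[ 0.6027  0.4252 -0.0031] 0.72
[0.2256 0.3579 0.0005] 0.57
(array([ 0.45467662,  0.28321671, -0.00111476]), 99, np.float64(0.0014242891843449274))
{'t': 6.125, 'qpos': array([ 2.90272034e+01, -6.06054869e+00,  1.11017660e+02, -1.11271632e-03,
        7.50449514e+01,  2.90198959e+01]), 'joint_vel': array([-0.07629131,  0.03030983, -0.00191414, -0.17662919,  0.04332688,
        0.05265252]), 'tau': array([ 3.87752407e-04, -4.90498352e+01, -5.80011213e+01,  7.35254399e-02,
       -2.45308690e-02, -4.26615734e-03]), 'ee_pos': array([0.45081813, 0.27932834, 0.01453467]), 'orientation': array([[-1.32551837e-04,  9.99999991e-01, -2.23737830e-05],
       [ 9.99999991e-01,  1.32551079e-04, -3.38740103e-05],
       [-3.38710443e-05, -2.23782729e-05, -9.99999999e-01]]), 'force': array([-0.0575922 ,  1.16622932, -0.2067614 ]), 'torque': array([-0.04758811,  0.05475083,  0.01986726]), 'finger_force': 0.0, 'width': 0.030025453614167984}
```

View pics/c2.png

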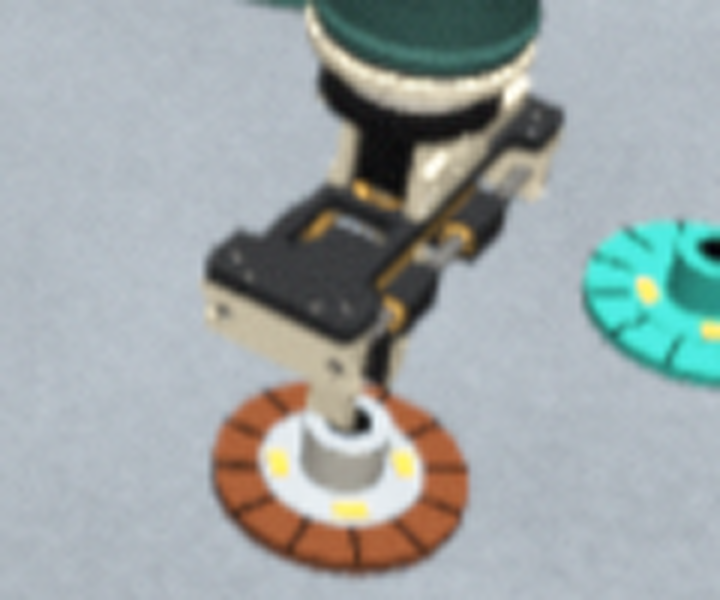

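The view shows the +x finger ending at about (335,425) in the crop, at the hub's top. So the tips look higher than the TCP reading says. I'll project the expected fingertip positions to check.

```bash
python3 -c "
from h import *
np.set_printoptions(precision=1,suppress=True)
r=env.read_camera('scene')
for z in (.0145,.03,.045,.06):
  for x in (.015,.033): print(z,x,*[(topix(r,(.4508+x,.2793+y,z))-[330,150])*6 for y in(-.0075,.0075)])
print('start')
R=np.array([[-.8953,.4455],[.4455,.8953]])
im=cv2.imread('pics/scene0.png')
for z in (.18,.2,.22):
  for x in (-.064,-.0465,.0465,.064):
    q=np.array([.3008,.6043])+R@[0,x]; p=topix(r,(*q,z)); print(z,x,p)
    if z==.18: cv2.circle(im,tuple(int(i*8) for i in p),8,(0,0,255),-1,shift=3)
cv2.imwrite('pics/c3.png',cv2.resize(im[100:240,500:640],None,fx=4,fy=4,interpolation=cv2.INTER_CUBIC))
"
```

```text
0.0145 0.015 [305.1 466. ] [333.  480.5]
0.0145 0.033 [284.9 487.7] [313.  502.5]
0.03 0.015 [309.1 442.4] [337.3 456.8]
0.03 0.033 [288.8 464. ] [317.2 478.8]
0.045 0.015 [313.1 419. ] [341.6 433.5]
0.045 0.033 [292.6 440.7] [321.3 455.4]
0.06 0.015 [317.1 395.3] [345.9 409.7]
0.06 0.033 [296.5 416.9] [325.5 431.6]
start
0.18 -0.064 [523.8 187.2]
0.18 -0.0465 [529.5 191.3]
0.18 0.0465 [561.9 214.9]
0.18 0.064 [568.5 219.7]
0.2 -0.064 [526.7 180.9]
0.2 -0.0465 [532.5 185. ]
0.2 0.0465 [565.6 208.5]
0.2 0.064 [572.4 213.3]
0.22 -0.064 [529.7 174.5]
0.22 -0.0465 [535.6 178.5]
0.22 0.0465 [569.4 201.9]
0.22 0.064 [576.4 206.7]
```

View pics/c3.png

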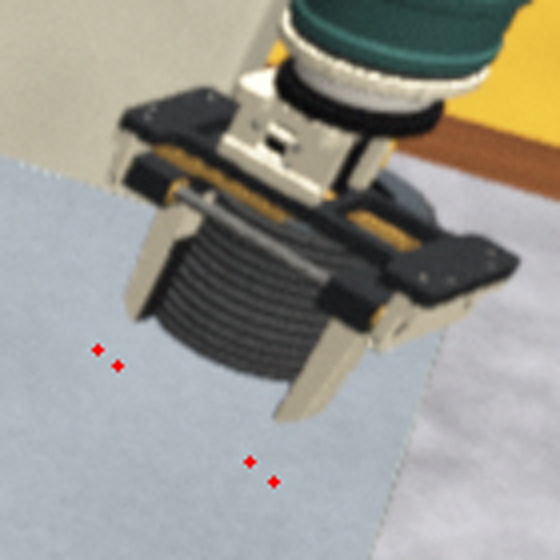

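The tips sit about 37 mm higher than the reported TCP, with x and y correct. I'll open the fingers and go down carefully, watching the force.

Call:
send_rows(
  rows=[
    [[0, 0, 0, 0, 62], [0, 0, 0, 0, 62], [0, 0, 0.15, 0, 62], [0, 0, 0.1, 0, 62], [0, 0, 0, 0, 62]],
  ],
)

```text
t: 6.8
ee_pos: [0.4505, 0.2791, 0.0013]
orientation: [[-0.0, 1.0, -0.001], [1.0, 0.0, -0.001], [-0.001, -0.001, -1.0]]
force: [1.0, -0.3, 0.1]
width: 0.062
finger_force: 0.0
```

Call:
send_rows(
  rows=[
    [[0, 0, 0.1, 0, 62], [0, 0, 0.05, 0, 62], [0, 0, 0, 0, 62]],
  ],
)

```text
t: 7.18
ee_pos: [0.4507, 0.2793, -0.0057]
orientation: [[-0.0, 1.0, -0.0], [1.0, 0.0, -0.0], [-0.0, -0.0, -1.0]]
force: [0.8, -0.8, 0.5]
width: 0.0624
finger_force: 0.0
```

```bash
python3 -c "
from h import *
np.set_printoptions(precision=1,suppress=True)
r=shot('scene','scene2.png')
im=cv2.imread('pics/scene2.png'); cv2.imwrite('pics/c4.png',cv2.resize(im[150:250,330:450],None,fx=6,fy=6,interpolation=cv2.INTER_CUBIC))
for z in (.015,.02,.025,.03,.035,.04):
  for x in (.031,.049): print(z,x,*[(topix(r,(.4508+x,.2793+y,z))-[330,150])*6 for y in(-.0075,.0075)])
"
```

```text
0.015 0.031 [287.3 484.5] [315.4 499.3]
0.015 0.049 [266.8 506.6] [295.  521.7]
0.02 0.031 [288.5 476.9] [316.7 491.7]
0.02 0.049 [268. 499.] [296.3 514. ]
0.025 0.031 [289.8 469.3] [318.1 484. ]
0.025 0.049 [269.2 491.3] [297.6 506.4]
0.03 0.031 [291.1 461.6] [319.4 476.3]
0.03 0.049 [270.4 483.6] [298.9 498.7]
0.035 0.031 [292.3 453.8] [320.8 468.6]
0.035 0.049 [271.6 475.9] [300.2 490.9]
0.04 0.031 [293.6 446.1] [322.2 460.8]
0.04 0.049 [272.9 468.1] [301.6 483.1]
```

View pics/c4.png

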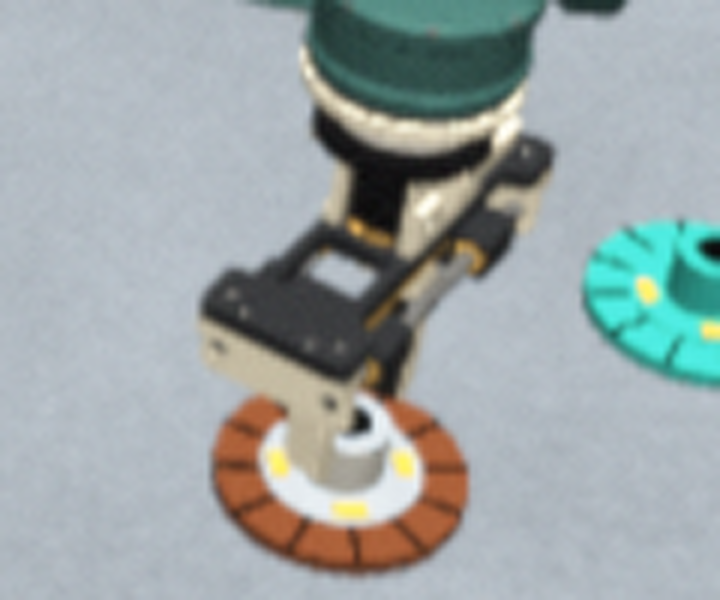

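Finger tips at about (310,482) in the crop sit beside the hub at z≈0.03. So the tip offset is about +36 mm, and I need to go 12 mm lower and grip.

Call:
send_rows(
  rows=[
    [[0, 0, 0.12, 0, 62], [0, 0, 0.12, 0, 30], [0, 0, 0, 0, 30], [0, 0, 0, 0, 30], [0, 0, 0, 0, 30]],
  ],
  squeeze=15,
)

```text
t: 7.85
ee_pos: [0.4507, 0.2792, -0.0176]
orientation: [[0.0, 1.0, -0.0], [1.0, -0.0, -0.0], [-0.0, -0.0, -1.0]]
force: [-0.4, -0.1, -3.3]
width: 0.0398
finger_force: 15.0
```

Call:
send_rows(
  rows=[
    [[0, 0, 0, 0, 30], [0, 0, 0, 0, 30]],
  ],
)

```text
t: 8.1
ee_pos: [0.4508, 0.2793, -0.0175]
orientation: [[0.0, 1.0, -0.0], [1.0, -0.0, -0.0], [-0.0, -0.0, -1.0]]
force: [-0.1, 0.5, -3.7]
width: 0.0399
finger_force: 15.0
```

Gripped at 40 mm. Now I'll turn 90° and re-grip so the hub is centred on both axes.

Call:
send_rows(
  rows=[
    [[0, 0, 0, 0, 56], [0, 0, 0, 0, 56], [0, 0, 0, -0.1745, 56], [0, 0, 0, -0.1745, 56], [0, 0, 0, -0.1745, 56]],
  ],
)

```text
t: 8.72
ee_pos: [0.451, 0.2794, -0.0172]
orientation: [[-0.505, 0.863, 0.0], [0.863, 0.505, 0.0], [-0.0, 0.0, -1.0]]
force: [0.4, -0.7, -0.3]
width: 0.056
finger_force: 0.0
```

Call:
send_rows(
  rows=[
    [[0, 0, 0, -0.1745, 56], [0, 0, 0, -0.1745, 56], [0, 0, 0, -0.1745, 56], [0, 0, 0, -0.1745, 56], [0, 0, 0, -0.1745, 56]],
  ],
)

```text
t: 9.35
ee_pos: [0.451, 0.2794, -0.0172]
orientation: [[-0.986, 0.168, 0.0], [0.168, 0.986, 0.0], [-0.0, 0.0, -1.0]]
force: [0.1, -0.7, 0.1]
width: 0.056
finger_force: 0.0
```

Call:
send_rows(
  rows=[
    [[0, 0, 0, -0.1745, 56], [0, 0, 0, 0, 30], [0, 0, 0, 0, 30], [0, 0, 0, 0, 30], [0, 0, 0, 0, 30]],
  ],
)

```text
t: 9.98
ee_pos: [0.4509, 0.2794, -0.0174]
orientation: [[-1.0, 0.002, 0.0], [0.002, 1.0, 0.0], [-0.0, 0.0, -1.0]]
force: [-0.4, 0.3, 0.8]
width: 0.0395
finger_force: 15.0
```

Call:
send_rows(
  rows=[
    [[0, 0, 0, 0, 30], [0, 0, -0.1, 0, 30], [0, 0, -0.5, 0, 30], [0, 0, -0.8, 0, 30], [0, 0, -0.8, 0, 30]],
  ],
  squeeze=30,
)

```text
t: 10.6
ee_pos: [0.4504, 0.2791, 0.0935]
orientation: [[-1.0, 0.0, -0.001], [0.0, 1.0, -0.001], [0.001, -0.001, -1.0]]
force: [0.5, 0.3, -3.4]
width: 0.0396
finger_force: 30.0
```

Call:
send_rows(
  rows=[
    [[0, 0, -0.8, 0, 30], [0, 0, -0.5, 0, 30], [0, 0, 0, 0, 30]],
  ],
)

```text
t: 10.98
ee_pos: [0.4514, 0.2796, 0.1591]
orientation: [[-1.0, 0.0, 0.002], [0.0, 1.0, 0.001], [-0.002, 0.001, -1.0]]
force: [0.1, 0.2, -4.0]
width: 0.0393
finger_force: 30.0
```

```bash
python3 - <<'E'
from h import *
np.set_printoptions(precision=4,suppress=True)
s=env.get_obs(); print(s['ee_pos'],s['width'],s['finger_force'],s['force'])
dz=s['ee_pos'][2]+.0177
for c in ['top','scene']:
    r=shot(c,c+'3.png'); m=masks(r,c); g=(.452,.281,.01+dz)
    print(c,topix(r,g),*fitc(r,roi(r,m['brown'],g,60),.01+dz,.06,g))
E
```

```text
[0.4514 0.2796 0.1591] 0.039311830881792645 29.999184608459473 [ 0.1074  0.2075 -3.9729]
top [224.4906 206.5608] [ 0.4465  0.2813 -0.007 ] 50 0.001722155555088283
scene [395.0353 178.0559] [ 0.4597  0.285  -0.0013] 84 0.0016090146070299265
```

Disc is held. Moving over the drum.

Call:
send_rows(
  rows=[
    [[-0.06, -0.5, 0, 0, 30], [-0.06, -0.9, 0, 0, 30], [-0.06, -0.98, 0, 0, 30], [-0.06, -0.98, 0, 0, 30], [-0.06, -0.98, 0, 0, 30]],
  ],
)

```text
t: 11.7
ee_pos: [0.465, 0.0608, 0.1557]
orientation: [[-1.0, 0.0, -0.002], [0.0, 1.0, -0.0], [0.002, -0.0, -1.0]]
force: [-0.2, 0.4, -3.5]
width: 0.039
finger_force: 30.0
```

Call:
send_rows(
  rows=[
    [[-0.06, -0.98, 0, 0, 30], [-0.06, -0.98, 0, 0, 30], [-0.06, -0.98, 0, 0, 30], [-0.06, -0.98, 0, 0, 30], [-0.06, -0.98, 0, 0, 30]],
  ],
)

```text
t: 12.32
ee_pos: [0.4799, -0.1841, 0.1557]
orientation: [[-1.0, 0.001, -0.002], [0.001, 1.0, 0.001], [0.002, 0.001, -1.0]]
force: [1.4, 0.6, -3.2]
width: 0.0394
finger_force: 30.0
```

Call:
send_rows(
  rows=[
    [[-0.06, -0.98, 0, 0, 30], [-0.06, -0.8, 0, 0, 30], [0, -0.36, 0.5, 0, 30], [0, 0, 0.4, 0, 30], [0, 0, 0, 0, 30]],
  ],
)

```text
t: 12.95
ee_pos: [0.4856, -0.2884, 0.1098]
orientation: [[-1.0, 0.0, -0.004], [0.0, 1.0, 0.003], [0.004, 0.003, -1.0]]
force: [0.2, 0.7, -2.9]
width: 0.0392
finger_force: 30.0
```

```bash
python3 - <<'E'
from h import *
np.set_printoptions(precision=4,suppress=True)
s=env.get_obs(); e=s['ee_pos']; print(e,s['t'],s['width'],s['finger_force'],s['force'])
dz=e[2]+.0177
r=shot('scene','scene4.png'); m=masks(r,'scene'); g=(.492,-.285,.01+dz)
print(*fitc(r,roi(r,m['brown'],g,60),.01+dz,.06,g))
for n,k,z,R in (('rim','dark',.078,.08),('nest','blue',.01,.094)):
    g=(.4903,-.2856,z);print(n,*fitc(r,roi(r,m[k],g,60),z,R,g))
im=cv2.imread('pics/scene4.png'); cv2.imwrite('pics/c5.png',cv2.resize(im[80:200,170:310],None,fx=5,fy=5,interpolation=cv2.INTER_CUBIC))
E
```

```text
[ 0.4856 -0.2884  0.1098] 12.95 0.03921305183992939 29.999305307865143 [ 0.1559  0.6734 -2.92  ]
[ 0.4931 -0.2769  0.0011] 69 0.00242538077414352
rim [ 0.4897 -0.2856 -0.0031] 56 0.0016506871295603426
nest [ 0.4915 -0.2844 -0.0038] 65 0.0013268481266865632
```

View pics/c5.png

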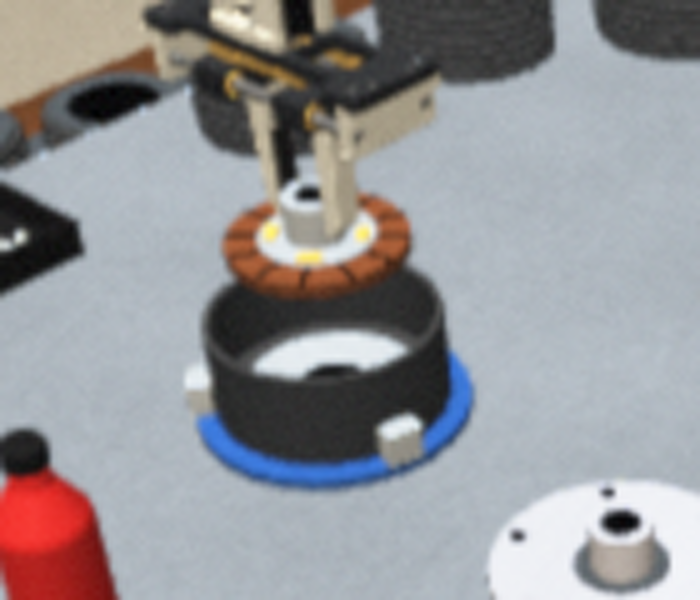

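Call:
send_rows(
  rows=[
    [[-0.03, -0.04, 0.4, 0, 30], [0, 0, 0.5, 0, 30], [0, 0, 0.4, 0, 30], [0, 0, 0.4, 0, 30], [0, 0, 0, 0, 30]],
  ],
)

```text
t: 13.62
ee_pos: [0.4875, -0.2911, 0.0258]
orientation: [[-1.0, 0.0, -0.002], [0.0, 1.0, 0.001], [0.002, 0.001, -1.0]]
force: [-0.7, -0.8, -2.9]
width: 0.0392
finger_force: 30.0
```

Call:
send_rows(
  rows=[
    [[0, 0, 0.2, 0, 30], [0, 0, 0.1, 0, 30], [0, 0, 0.04, 0, 30], [0, 0, 0, 0, 30]],
  ],
)

```text
t: 14.12
ee_pos: [0.4882, -0.2917, 0.0107]
orientation: [[-1.0, 0.0, 0.0], [0.0, 1.0, -0.0], [-0.0, -0.0, -1.0]]
force: [0.5, 0.7, -3.4]
width: 0.0396
finger_force: 30.0
```

Call:
send_rows(
  rows=[
    [[0, 0, 0.04, 0, 30], [0, 0, 0.04, 0, 30], [0, 0, 0, 0, 30]],
  ],
)

```text
t: 14.5
ee_pos: [0.4881, -0.2917, 0.0064]
orientation: [[-1.0, 0.0, -0.0], [0.0, 1.0, 0.0], [0.0, 0.0, -1.0]]
force: [-0.5, -0.5, -4.1]
width: 0.0392
finger_force: 30.0
```

Call:
send_rows(
  rows=[
    [[0, 0, 0.03, 0, 30], [0, 0, 0, 0, 30]],
  ],
)

```text
t: 14.75
ee_pos: [0.4881, -0.2917, 0.005]
orientation: [[-1.0, 0.0, -0.0], [0.0, 1.0, 0.0], [0.0, 0.0, -1.0]]
force: [0.9, -0.5, -3.4]
width: 0.0394
finger_force: 30.0
```

Not quite down yet.

Call:
send_rows(
  rows=[
    [[0, 0, 0.015, 0, 30], [0, 0, 0.015, 0, 30], [0, 0, 0, 0, 30]],
  ],
)

```text
t: 15.12
ee_pos: [0.4883, -0.2918, 0.0046]
orientation: [[-1.0, 0.0, 0.0], [0.0, 1.0, -0.0], [-0.0, -0.0, -1.0]]
force: [-5.6, 3.6, 9.2]
width: 0.0394
finger_force: 30.0
```

Call:
send_rows(
  rows=[
    [[0, 0, 0, 0, 56], [0, 0, 0, 0, 56], [0, 0, -0.1, 0, 56], [0, 0, -0.6, 0, 56], [0, 0, -1, 0, 56]],
  ],
)

```text
t: 15.75
ee_pos: [0.4874, -0.2912, 0.0883]
orientation: [[-1.0, 0.0, -0.002], [0.0, 1.0, 0.002], [0.002, 0.002, -1.0]]
force: [-0.4, -0.7, -0.1]
width: 0.0561
finger_force: 0.0
```

Call:
send_rows(
  rows=[
    [[0, 0, -1, 0, 56], [0, 0.9, -0.5, 0, 93], [0, 1, 0, 0, 93], [0, 1, 0, 0, 93], [0, 1, 0, 0, 93]],
  ],
)

```text
t: 16.38
ee_pos: [0.488, -0.0952, 0.164]
orientation: [[-1.0, 0.001, 0.001], [0.001, 1.0, -0.0], [-0.001, -0.0, -1.0]]
force: [0.3, 0.4, -0.4]
width: 0.0904
finger_force: 0.0
```

```bash
python3 - <<'E'
from h import *
np.set_printoptions(precision=4,suppress=True)
s=env.get_obs(); e=s['ee_pos']; print(e,s['t'],s['width'])
for c in ('top','scene'):
    r=shot(c,c+'5.png'); m=masks(r,c)
    for n,k,z,R,g in (('disc','brown',.032,.06,(.487,-.291)),('rim','dark',.078,.08,(.487,-.291)),('rimin','dark',.078,.074,(.487,-.291)),('nest','blue',.01,.094,(.487,-.291)),('cover','white',.016,.082,(.504,-.017))):
        g=(*g,z);print(c,n,*fitc(r,roi(r,m[k],g,60),z,R,g))
im=cv2.imread('pics/top5.png'); cv2.imwrite('pics/c6.png',cv2.resize(im[150:260,290:490],None,fx=4,fy=4,interpolation=cv2.INTER_CUBIC))
E
```

```text
[ 0.488  -0.0952  0.164 ] 16.375 0.0904018800722405
top disc [ 0.4876 -0.2924 -0.0015] 95 0.0014809776184608213
top rim [ 0.4866 -0.2878 -0.002 ] 251 0.0026080908321263903
top rimin [ 0.4867 -0.2893  0.0027] 250 0.00253819500462048
top nest [ 0.4851 -0.2929 -0.0036] 66 0.0017453705342213898
top cover [ 0.5029 -0.0193 -0.0014] 134 0.0017570866364474379
scene disc [ 0.4846 -0.2931 -0.0038] 25 0.0017607286826931958
scene rim [ 0.4901 -0.2861 -0.0039] 97 0.00181192088549182
scene rimin [ 0.4901 -0.2861  0.0021] 97 0.0018119208854939074
scene nest [ 0.4916 -0.2843 -0.0039] 66 0.0012930661544969116
scene cover [ 0.5053 -0.0084 -0.0052] 57 0.0028578441833689585
```

View pics/c6.png

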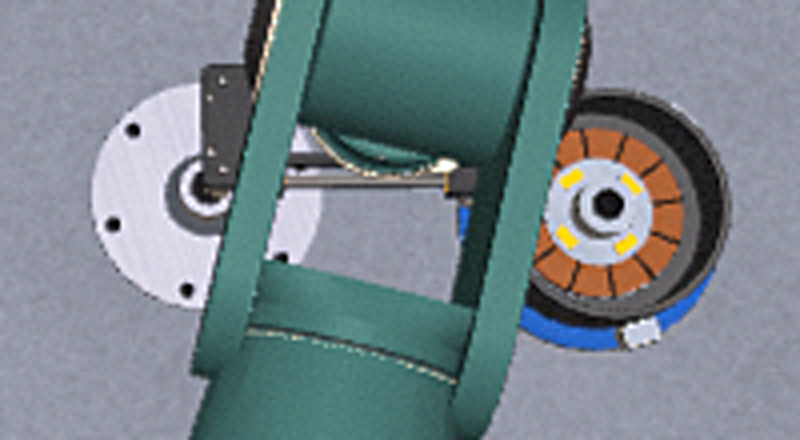

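The picture shows the disc lying centred in the drum, hub at (607,203) in the crop, with an even dark margin where visible. The top camera agrees with the TCP to within 1 mm. The disc error is about 1.5 mm, which is fine. Now the cover.

Call:
send_rows(
  rows=[
    [[-0.15, 0.77, 0, 0, 80], [-0.16, 0.76, 0, 0, 80], [0, 0, 0.6, 0, 80], [0, 0, 0.9, 0, 80], [0, 0, 0.9, 0, 80]],
  ],
)

```text
t: 17.1
ee_pos: [0.504, -0.0206, 0.0427]
orientation: [[-1.0, 0.0, 0.001], [0.0, 1.0, -0.0], [-0.001, -0.0, -1.0]]
force: [-0.0, -0.3, 0.1]
width: 0.08
finger_force: 0.0
```

Call:
send_rows(
  rows=[
    [[0, 0, 0.6, 0, 80], [0, 0, 0.3, 0, 80], [0, 0, 0, 0, 80]],
  ],
)

```text
t: 17.48
ee_pos: [0.5036, -0.0205, -0.0016]
orientation: [[-1.0, 0.001, -0.001], [0.001, 1.0, -0.0], [0.001, -0.0, -1.0]]
force: [0.0, 1.0, 0.3]
width: 0.0799
finger_force: 0.0
```

Call:
send_rows(
  rows=[
    [[0, 0.03, 0.1, 0, 80], [0, 0, 0.1, 0, 80], [0, 0, 0.05, 0, 80], [0, 0, 0, 0, 30]],
  ],
  squeeze=15,
)

```text
t: 17.98
ee_pos: [0.5037, -0.0187, -0.014]
orientation: [[-1.0, 0.0, -0.0], [0.0, 1.0, -0.0], [0.0, -0.0, -1.0]]
force: [-0.9, 0.6, -0.0]
width: 0.0741
finger_force: 0.0
```

Call:
send_rows(
  rows=[
    [[0, 0, 0, 0, 30], [0, 0, 0, 0, 30], [0, 0, 0, 0, 30], [0, 0, 0, 0, 30], [0, 0, 0, 0, 30]],
  ],
)

```text
t: 18.6
ee_pos: [0.5038, -0.0187, -0.0139]
orientation: [[-1.0, 0.0, 0.0], [0.0, 1.0, -0.0], [-0.0, -0.0, -1.0]]
force: [-0.2, 0.2, 1.0]
width: 0.0396
finger_force: 15.0
```

Call:
send_rows(
  rows=[
    [[0, 0, 0, 0, 30], [0, 0, -0.2, 0, 30], [0, 0, -0.7, 0, 30], [0, 0, -0.9, 0, 30], [0, 0, -0.8, 0, 30]],
  ],
  squeeze=35,
)

```text
t: 19.23
ee_pos: [0.5035, -0.0187, 0.1179]
orientation: [[-1.0, 0.0, 0.0], [0.0, 1.0, -0.0], [-0.0, -0.0, -1.0]]
force: [0.9, -1.1, -5.6]
width: 0.0396
finger_force: 35.0
```

Call:
send_rows(
  rows=[
    [[0, -0.3, -0.3, 0, 30], [0.05, -0.9, 0, 0, 30], [0.05, -0.9, 0, 0, 30], [0.05, -0.9, 0, 0, 30], [0.05, -0.9, 0, 0, 30]],
  ],
)

```text
t: 19.85
ee_pos: [0.4926, -0.2158, 0.1298]
orientation: [[-1.0, 0.001, -0.002], [0.001, 1.0, 0.001], [0.002, 0.001, -1.0]]
force: [0.7, 0.2, -4.9]
width: 0.0394
finger_force: 35.0
```

Call:
send_rows(
  rows=[
    [[0.05, -0.9, 0, 0, 30], [0.05, -0.5, 0, 0, 30], [0.04, -0.14, 0, 0, 30], [0, 0, 0, 0, 30], [0, 0, 0, 0, 30]],
  ],
)

```text
t: 20.48
ee_pos: [0.4867, -0.29, 0.1309]
orientation: [[-1.0, -0.0, -0.0], [-0.0, 1.0, 0.0], [0.0, 0.0, -1.0]]
force: [0.0, -0.1, -4.5]
width: 0.0394
finger_force: 35.0
```

Call:
send_rows(
  rows=[
    [[0, -0.016, 0.3, 0, 30], [0, 0, 0.4, 0, 30], [0, 0, 0.3, 0, 30], [0, 0, 0.15, 0, 30], [0, 0, 0, 0, 30]],
  ],
)

```text
t: 21.1
ee_pos: [0.4865, -0.2913, 0.0729]
orientation: [[-1.0, 0.0, -0.001], [0.0, 1.0, 0.0], [0.001, 0.0, -1.0]]
force: [0.1, 0.1, -3.9]
width: 0.0396
finger_force: 35.0
```

Call:
send_rows(
  rows=[
    [[0, 0, 0.06, 0, 30], [0, 0, 0.05, 0, 30], [0, 0, 0, 0, 30]],
  ],
)

```text
t: 21.48
ee_pos: [0.4866, -0.2915, 0.0681]
orientation: [[-1.0, 0.0, 0.0], [0.0, 1.0, -0.0], [-0.0, -0.0, -1.0]]
force: [-0.1, 0.1, -5.2]
width: 0.0393
finger_force: 35.0
```

Call:
send_rows(
  rows=[
    [[0, 0, 0.06, 0, 30], [0, 0, 0.05, 0, 30], [0, 0, 0, 0, 30]],
  ],
)

```text
t: 21.85
ee_pos: [0.4866, -0.2914, 0.0623]
orientation: [[-1.0, 0.0, -0.0], [0.0, 1.0, 0.0], [0.0, 0.0, -1.0]]
force: [-0.2, -0.6, -4.8]
width: 0.0394
finger_force: 35.0
```

Call:
send_rows(
  rows=[
    [[0, 0, 0.04, 0, 30], [0, 0, 0.03, 0, 30], [0, 0, 0, 0, 30]],
  ],
)

```text
t: 22.22
ee_pos: [0.4866, -0.2914, 0.0589]
orientation: [[-1.0, 0.0, -0.0], [0.0, 1.0, 0.0], [0.0, 0.0, -1.0]]
force: [-0.1, 0.9, -4.9]
width: 0.0395
finger_force: 35.0
```

Step is inside the rim with no lateral force, 2.8 mm to go.

Call:
send_rows(
  rows=[
    [[0, 0, 0.03, 0, 30], [0, 0, 0.015, 0, 30], [0, 0, 0, 0, 30]],
  ],
)

```text
t: 22.6
ee_pos: [0.4866, -0.2915, 0.0567]
orientation: [[-1.0, 0.0, -0.0], [0.0, 1.0, 0.0], [0.0, 0.0, -1.0]]
force: [0.8, 0.7, -5.0]
width: 0.0396
finger_force: 35.0
```

Call:
send_rows(
  rows=[
    [[0, 0, 0.01, 0, 30], [0, 0, 0.01, 0, 30], [0, 0, 0, 0, 30]],
  ],
)

```text
t: 22.98
ee_pos: [0.4867, -0.2915, 0.0561]
orientation: [[-1.0, 0.0, 0.0], [0.0, 1.0, -0.0], [-0.0, -0.0, -1.0]]
force: [-2.0, 1.3, 1.9]
width: 0.0399
finger_force: 35.0
```

Contact at exactly the seated height. I'll release, retreat and check.

Call:
send_rows(
  rows=[
    [[0, 0, 0, 0, 60], [0, 0, 0, 0, 60], [0, 0, -0.1, 0, 60], [0, 0, -0.6, 0, 60], [0, 0, -1, 0, 60]],
  ],
)

```text
t: 23.6
ee_pos: [0.486, -0.291, 0.1407]
orientation: [[-1.0, 0.0, -0.002], [0.0, 1.0, 0.001], [0.002, 0.001, -1.0]]
force: [-0.5, -0.2, -0.5]
width: 0.0603
finger_force: 0.0
```

Call:
send_rows(
  rows=[
    [[0, 0.6, -0.6, 0, 60], [0, 1, 0, 0, 60], [0, 1, 0, 0, 60], [0, 1, 0, 0, 60], [0, 1, 0, 0, 60]],
  ],
)

```text
t: 24.22
ee_pos: [0.4866, -0.06, 0.1714]
orientation: [[-1.0, 0.001, 0.001], [0.001, 1.0, -0.0], [-0.001, -0.0, -1.0]]
force: [0.7, 0.0, 0.2]
width: 0.0599
finger_force: 0.0
```

Call:
send_rows(
  rows=[
    [[0, 1, 0, 0, 60], [0, 0.6, 0, 0, 60], [0, 0, 0, 0, 60]],
  ],
)

```text
t: 24.6
ee_pos: [0.4867, 0.0201, 0.1713]
orientation: [[-1.0, -0.002, 0.001], [-0.002, 1.0, 0.0], [-0.001, 0.0, -1.0]]
force: [-0.4, -0.5, -0.3]
width: 0.0602
finger_force: 0.0
```

```bash
python3 - <<'E'
from h import *
np.set_printoptions(precision=4,suppress=True)
s=env.get_obs(); e=s['ee_pos']; print(e,s['t'],s['width'])
ims=[]
for c in ('top','scene'):
    r=shot(c,c+'6.png'); m=masks(r,c)
    for n,k,z,R,g in (('nest','blue',.01,.094,(.487,-.291)),('cover','white',.086,.082,(.487,-.291))):
        g=(*g,z);print(c,n,*fitc(r,roi(r,m[k],g,60),z,R,g))
    u,v=map(int,topix(r,(.487,-.291,.05))); ims.append(cv2.resize(cv2.imread('pics/'+c+'6.png')[v-55:v+55,u-50:u+50],None,fx=4,fy=4,interpolation=cv2.INTER_CUBIC))
cv2.imwrite('pics/c7.png',np.hstack(ims))
E
```

```text
[0.4867 0.0201 0.1713] 24.6 0.060213257423377624
top nest [ 0.4857 -0.2914 -0.0031] 108 0.0013945934614966373
top cover [ 0.4859 -0.2929 -0.0017] 194 0.0016543570802475564
scene nest [ 0.4916 -0.2841 -0.0041] 67 0.0013716321926692684
scene cover [ 0.4911 -0.2854 -0.0035] 62 0.0018099696859942662
```

View pics/c7.png

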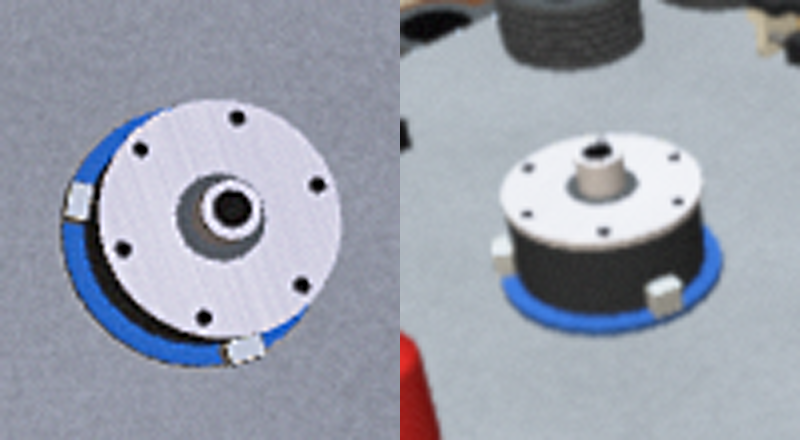

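The cover sits level and flush on the rim, within about 1.5 mm of the axis in both views. Handing in.

```bash
python3 -c "
from plant import env
print(env.finish_job())"
```

```text
the job is handed in; nothing more can be done
None
```

I handed the job in at about 25 s: the disc lies released and centred on the drum floor to about 2 mm, and the cover is down on the rim, level and within about 1.5 mm of the axis; no verdict was returned.

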